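# Close the pad box and hold the stamp ready over its label

### The arm

A 6-joint arm with a two-finger parallel gripper is mounted at the origin on the work surface. World frame = base frame: x ahead of the robot, y to its left, z up, the work surface at z = 0. Lengths are in m, angles in degrees, forces in N, time in s.
With the tool pointing down it reaches from about 0.35 to 0.725 m from the base axis. Payload 6 kg.
Tool frame: the origin (TCP) lies midway between the tips of the shut fingers; the grasp point (between the pads) lies 19 mm behind it; x points along the fingers, y is the direction in which the jaws open and shut, and the axes are right-handed (so a half turn about x gives the same grasp; the last joint's range is limited). The gripper opens to 85 mm and grips with 20 to 120 N. Pads are 22 mm wide; open, the fingers measure 114 mm over their backs; the gripper's body (76 mm by 85 mm) begins 54 mm behind the grasp point. The pads swing forward as they close: fully open they stand 13 mm farther back than shut.
Start: joints at [-48.088, 2.303, 4.859, 0, -92.561, -19.12], TCP at [0.232, -0.553, 0.202] pointing down, gripper open.
Joint ranges: [-146.85, 146.85], [-73.84, 115.35], [-62.03, 85.46], [-188.31, 113.3], [-161.28, -10.13], [-171.36, 171.36]. Speed limits (degrees/s): [147.25, 147.25, 172.46, 180, 180, 180].

### API

Orientations are given as [roll, pitch, yaw] about the fixed x, y, z axes, in that order (R = Rz(yaw) Ry(pitch) Rx(roll)).
In Python, from bench import r, read_camera, order gives the robot as it stands. The module is installed in compiled form; this text tells all that it offers.
- The arm moves only by the tool move_arm, never from a script. Its argument "plan" is a list of rows, each an object with "hand": the opening, from 0 (shut) to 1 (fully open); "travel": the shift along the tool's x, y, z in m, a list of three; "delta_rot": the turn, a rotation vector about the tool's x, y, z in degrees, a list of three. A call has 1 to 8 rows; each row is the pose to reach, as a shift and turn from the pose commanded when the call began, along the tool's axes at that moment; what a row does not reach only later rows make up. A row lasts 1/10 s, in which the tool goes at most 50 mm and 8.59 degrees, less where a joint would pass 70% of its speed; a pose out of reach is approached as far as the arm can. A call with a gripper value outside its range is refused whole. The fingers move at their own pace and stop on an object; "squeeze" is the grip in N (left out, the last holds). Time passes only in rows, so rows that repeat a pose let the fingers close. It gives the time, the measured TCP pose, the force and the opening at its end, in the units of the state.
- r.state(): the state, without advancing time (a new reading comes with each control period).
- read_camera(name): name is "scene" or "top"; returns a dict with "img" (384x512x3 uint8, red, green, blue), "z_map" (384x512 float32, m along the optical axis (not along the pixel's ray), 0 where there is no reading), "intrinsics" (3x3 intrinsics, pixels), "rvec" (rotation vector, rad) and "tvec" (3), from world to camera coordinates, as OpenCV has them. Camera axes: x right, y down, z forward; pixel columns grow to the right and rows downward; lengths in m; the calibration is good to about 2 mm. A picture is of the moment at which its call begins.
- order.sign_off(): hands the job in, once; it reports no verdict.
The state is a dict: "t": time; "q": joint angles; "joint_velocities": joint speeds; "joint_efforts": joint torques, N m; "ee_pos": TCP position; "orientation": TCP orientation; "contact_force": force on the tool from outside, world axes, zero at the start; "moment": the same for the moment, N m; "finger_gap": opening from 0.0 (shut) to 1.0 (fully open).
Only numpy, scipy, OpenCV 4.12 (cv2) and the standard library are available. Lean on these libraries where they do the work, as an engineer would, in place of code of your own. Each camera call takes 0.05 s, during which the arm holds its last target. There are 200 camera calls.

### The job

Gently lower the open lid of the grey box until it is fully closed. Then take the hand stamp from its pad, carry it over the top of the white divider, and hold it upright just above the label on the closed lid (about 15 mm, a finger's breadth), centred and with its long side along the label's long side, ready to stamp. Do not let the stamp touch the box or the divider, leave the ring spindle, disc tub and card stack alone, and finish while still holding the stamp there.

Things in the scene. Friction and masses are not known exactly. Their poses are not given: they have to be found in the camera images.
- box: Open grey plastic box, 170 (x) x 200 (y) x 70 mm high, fixed to the bench, half full of brown discs. Origin: centre of its underside; z up; x points from the lid's free edge to the hinge. It stands on either side of the divider.
- lid (a joint): Angle of the box's lid (rad): 0 = closed flat on the rim, growing as the free edge rises; about 0.7 to 1.15 at the start. The hinge is stiff: the lid stays at any angle and takes only about 0.5 to 1.5 N at the free edge to push down; it stops by itself at 0.
- lid_hinge (a point): Point on the hinge axis, midway along it, at the level of the lid's underside (70 mm above the bench). Turns with the lid: its y lies along the hinge axis, its -x runs along the lid to the free edge, its z is the outward normal of the lid's outer face. The lid is a plate 170 x 200 mm, 8 mm thick, from this axis (outer face at +8 mm along z).
- lid_tab (a point): Centre of the outer face of the small lifting tab (60 mm along y) that sticks out 17 mm past the middle of the lid's free edge; 178 mm from the hinge axis. Turns with the lid, axes as lid_hinge.
- label (a point): Centre of the white paper label with a thin dark border, in the middle of the lid's outer face, flush with it; 56 (x) x 80 (y) mm. Turns with the lid, axes as lid_hinge; with the lid closed it looks up, 78 mm above the bench, and its z is vertical.
- stamp: Hand stamp, loose, 160 g or so, standing upright on its pad. Origin: centre of its underside (the rubber printing face, 30 (x) x 50 (y) mm); z up along the handle. Base 34 x 54 mm up to 16 mm high, thin round neck (16 mm) to 37 mm, then a wooden block handle 24 (x) x 44 (y) mm from 37 to 92 mm above the origin, flat sided: grip it across its 24 mm.
- pad: Flat black stamp pad, 90 (x) x 110 (y) x 12 mm, fixed, with a grey felt top; the stamp stands on it. Origin: centre of its underside. It lies across the divider from the box.
- divider: White upright board, 300 (x) x 10 (y) x 110 mm high, fixed to the bench on two small steel feet (60 mm across y), between the box and the stamp pad. Origin: centre of its underside; x along its length, z up.
- spindle: Bystander: steel spindle, 70 mm diameter foot, 93 mm high, threaded with white rings. Origin: centre of its underside. The three bystanders stand in a loose row on the far side of the work, in any order.
- tub: Bystander: round aluminium tub of brown discs, 80 mm diameter, 50 mm high. Origin: centre of its underside.
- cards: Bystander: block of white cards on a steel plate, 75 x 90 x 40 mm. Origin: centre of its underside.
There are look-alikes about, which are no part of the job. What is shaped like the stamp but purple or red is not meant.

How it is judged:
By the outcome, as a careful person would: the job done as asked, in the order asked, and still so for the second after the job is handed in, while the arm keeps its last pose, push and grip.
It also fails if it takes over 64 s, if anything falls off the work surface, if the arm or the gripper's body presses on something with over 40 N, if the wrist force passes 120 N, or if a joint passes its speed limit or range.

## Working session

There is one attempt and no reset: what is moved stays moved. The work goes in short steps, Python scripts to look and compute and a tool call to move; the robot and the scene stay as the last step left them, time stands still between calls to the robot, and variables do not carry over. Pictures are saved under pics/ and viewed, about 8 in all and at most 12, crops included, and the job is handed in when it is done.

Besides the shell and the picture viewer there is one more tool, called as name(argument=value, ...) on one line, values as JSON. move_arm: Moves the arm, as the interface text tells. Its arguments: {"type":"object","properties":{"plan":{"type":"array","items":{"type":"object","properties":{"hand":{"type":"number"},"travel":{"type":"array","items":{"type":"number"}},"delta_rot":{"type":"array","items":{"type":"number"}}}}},"squeeze":{"type":"number"}},"required":["plan"]}

```bash
mkdir -p pics; cat > h.py <<'E'
import numpy as np, cv2
from bench import r, read_camera, order
from scipy.spatial.transform import Rotation as Ro
def cam(n):
    c=read_camera(n); R=cv2.Rodrigues(np.array(c['rvec'],float))[0]; c['R']=R; c['t']=np.array(c['tvec'],float).ravel()
    z=c['z_map']; v,u=np.mgrid[:384,:512]; K=c['intrinsics']
    P=np.stack([(u-K[0,2])/K[0,0]*z,(v-K[1,2])/K[1,1]*z,z],-1)
    c['P']=(P-c['t'])@R; c['P'][z==0]=np.nan
    return c
def save(c,name,crop=None,f=1.5):
    im=c['img'][:,:,::-1]
    if crop: u0,v0,u1,v1=crop; im=im[v0:v1,u0:u1]
    cv2.imwrite('pics/'+name,cv2.resize(im,None,fx=f,fy=f,interpolation=cv2.INTER_CUBIC))
E
python3 - <<'E'
from h import *
print(r.state())
for n in('scene','top'):
    c=cam(n); save(c,n+'0.png'); np.save(n+'P.npy',c['P']); np.save(n+'I.npy',c['img'])
    print(n,-c['R'].T@c['t'],c['R'][2])
E
```

```text
{'t': 0.0, 'q': array([-4.80873855e+01,  2.33708505e+00,  4.80023702e+00, -2.87337278e-02,
       -9.25612874e+01, -1.91197921e+01]), 'joint_velocities': array([ 0.01799219,  0.03590493,  0.00078714,  0.04669956,  0.03223184,
       -0.02261144]), 'joint_efforts': array([-1.28838135e-03, -3.68208683e+01,  3.47410440e+01,  6.93208650e+00,
       -5.39682718e-03,  4.40125802e-05]), 'ee_pos': array([ 0.23237027, -0.55274706,  0.20056696]), 'orientation': array([ 92.81415725,  89.89775224, 115.60823905]), 'contact_force': array([ 0.7552006 ,  0.28395682, -1.09498357]), 'moment': array([ 0.05316844, -0.00605585, -0.0113625 ]), 'finger_gap': 0.9993642693791706}
scene [1.0746672  0.33472352 0.96124678] [-0.45581555 -0.29999813 -0.83799362]
top [0.49245979 0.03605446 1.00362625] [ 0.10204908 -0.02095599 -0.99455861]
```

View pics/scene0.png

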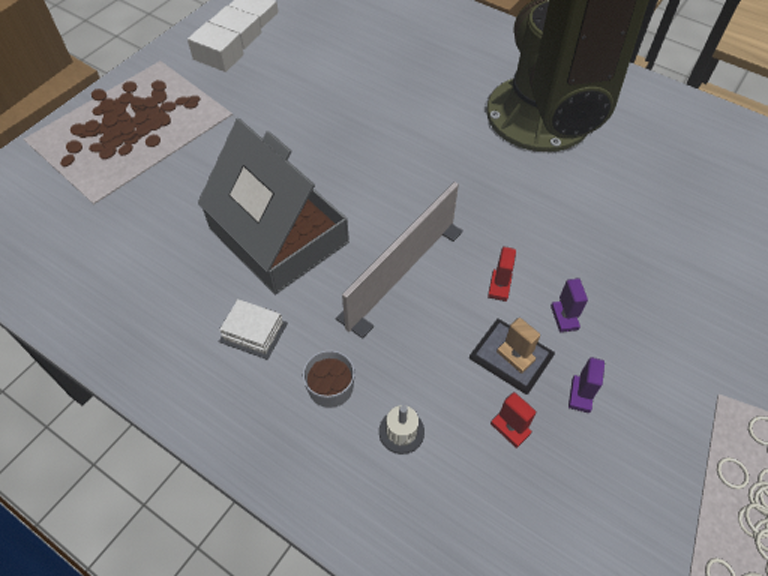

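View pics/top0.png

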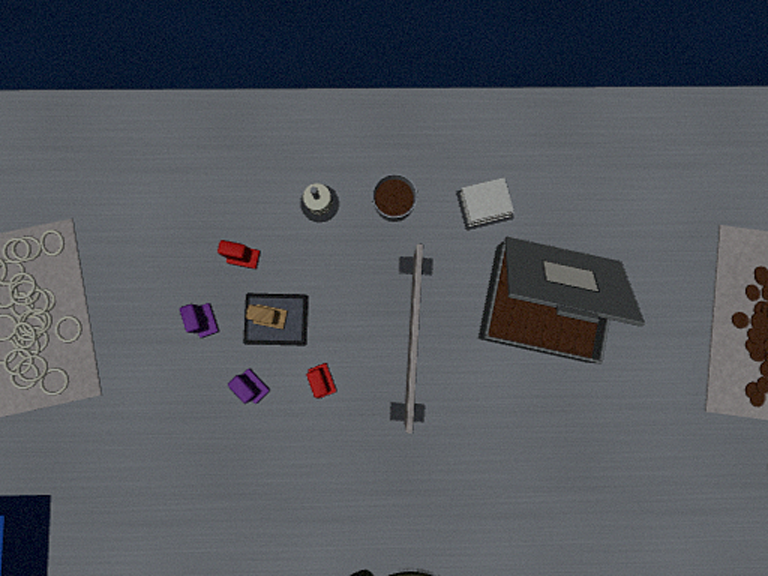

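The stamp meant is the tan wooden one on the black pad, at scene (520,340) and top (267,317). The look-alikes are red at scene (505,275) and (515,420), and purple at (570,305) and (588,385), and none of these stands on the pad. Next I measure.

```bash
python3 - <<'E'
from h import *
np.set_printoptions(precision=4,suppress=True)
out=[]
for n in('scene','top'):
    P=np.load(n+'P.npy');I=np.load(n+'I.npy')
    hsv=cv2.cvtColor(I,cv2.COLOR_RGB2HSV); H,S,V=[hsv[...,i].astype(int) for i in range(3)]
    box=(slice(200,270),slice(310,375)) if n=='scene' else (slice(195,235),slice(155,215))
    print(n,'hsv at stamp',hsv[(225,346)] if n=='scene' else hsv[(210,176)])
    X=P[box].reshape(-1,3); h=hsv[box].reshape(-1,3).astype(int)
    m=(h[:,0]<25)&(h[:,0]>8)&(h[:,1]>70)&(h[:,2]>60)
    W=X[m]; print('tan n',m.sum(),'zmax',W[:,2].max())
    t=W[W[:,2]>0.098]; 
    if len(t)>8: rr=cv2.minAreaRect((t[:,:2]*1000).astype(np.float32)); print('handle top',len(t),t.mean(0),rr)
    b=W[(W[:,2]>0.02)&(W[:,2]<0.034)]
    if len(b)>8: print('base',len(b),b.mean(0),cv2.minAreaRect((b[:,:2]*1000).astype(np.float32)))
    b=X[(X[:,2]>0.008)&(X[:,2]<0.016)]; print('pad',len(b),cv2.minAreaRect((b[:,:2]*1000).astype(np.float32)))
    # divider top
    rg=(slice(115,230),slice(225,312)) if n=='scene' else (slice(160,292),slice(262,285))
    D=P[rg].reshape(-1,3); D=D[(D[:,2]>0.1)&(D[:,2]<.12)]; print('divider',len(D),cv2.minAreaRect((D[:,:2]*1000).astype(np.float32)),np.percentile(D[:,2],[50,98]))
    # lid & box
    rg=(slice(75,200),slice(128,235)) if n=='scene' else (slice(155,245),slice(318,432))
    B=P[rg].reshape(-1,3); L=B[(B[:,2]>0.085)&(B[:,2]<.3)]
    c=L.mean(0)
    for _ in range(5):
        u,s,vt=np.linalg.svd(L-c,full_matrices=False); nn=vt[2]*np.sign(vt[2][2]); L=L[abs((L-c)@nn)<.004]; c=L.mean(0)
    print('lid n',len(L),nn,'angle',np.arccos(nn[2]),'c',c,'zmax',L[:,2].max(), 'yawx',np.degrees(np.arctan2(-nn[1],-nn[0])))
    hl=cv2.cvtColor(I,cv2.COLOR_RGB2HSV)[rg].reshape(-1,3); lab=(hl[:,2]>130)&(abs((B-c)@nn)<.006)
    print('label',lab.sum(),B[lab].mean(0))
    L2=B[(abs((B-c)@nn)<.005)&(B[:,2]>.075)]
    xd=np.array([-nn[0],-nn[1],0]);xd/=np.linalg.norm(xd); yd=np.cross([0,0,1],xd); ld=np.cross(yd,nn)
    q=(L2-c)@np.c_[ld,yd]; print('lid extents',q.min(0),q.max(0), np.percentile(q,[1,99],axis=0))
    rim=B[(B[:,2]>.064)&(B[:,2]<.073)]; print('rim',len(rim),cv2.minAreaRect((rim[:,:2]*1000).astype(np.float32)))
    hi=P[(P[...,2]>.05)]; print('max z in view',np.nanmax(P[...,2]))
E
```

```text
scene hsv at stamp [16 79 81]
tan n 556 zmax nan
handle top 174 [0.5502 0.2366 0.1025] ((549.2201538085938, 236.5028533935547), (42.510746002197266, 22.356515884399414), 80.80404663085938)
base 186 [0.5558 0.2382 0.0266] ((549.63818359375, 235.82249450683594), (53.286617279052734, 34.12199783325195), 79.87238311767578)
pad 997 ((501.60113525390625, 230.67529296875), (109.55995178222656, 178.2915496826172), 87.80294036865234)
divider 504 ((507.9542236328125, -9.524045944213867), (11.323219299316406, 300.0481872558594), 85.81968688964844) [0.108  0.1117]
lid n 3880 [ 0.7283 -0.1667  0.6647] angle 0.843761045116699 c [ 0.5905 -0.246   0.1483] zmax 0.21670549441886636 yawx 167.1046550974495
label 700 [ 0.6303 -0.2595  0.1018]
lid extents [-0.0969 -0.0974] [0.0896 0.1066] [[-0.0948 -0.0951]
 [ 0.0854  0.1018]]
rim 228 ((578.8304443359375, -186.53005981445312), (90.5575942993164, 179.39138793945312), 80.5968246459961)
max z in view 0.3774181855914597
top hsv at stamp [ 17 124 111]
tan n 294 zmax nan
handle top 175 [0.5475 0.2332 0.1035] ((547.6423950195312, 233.2642059326172), (42.88822937
[... 178 characters left out ...]
pad 1024 ((544.0396118164062, 226.2197723388672), (111.92102813720703, 87.3866958618164), 89.13670349121094)
divider 543 ((507.102294921875, -12.619026184082031), (10.160467147827148, 297.37799072265625), 85.68165588378906) [0.1095 0.1125]
lid n 3280 [ 0.7275 -0.1687  0.665 ] angle 0.8433025268463862 c [ 0.5863 -0.2512  0.1535] zmax 0.21679154875812034 yawx 166.94427364881454
label 0 [nan nan nan]
lid extents [-0.1036 -0.0993] [0.0855 0.1012] [[-0.0996 -0.0982]
 [ 0.0824  0.0982]]
rim 375 ((563.8168334960938, -247.03759765625), (200.79721069335938, 169.03651428222656), 76.68431091308594)
max z in view 0.21679154875812034<stdin>:28: RuntimeWarning: Mean of empty slice.
  ret = um.true_divide(
```

```bash
cat >> h.py <<'E'
np.set_printoptions(precision=4,suppress=True)
def go(p,yaw=None,s=None):
    """print travel & delta_rot from measured pose to world p, tool down, tool y at yaw (deg; half-turn picks nearest)"""
    s=s or r.state(); R=Ro.from_euler('xyz',s['orientation'],degrees=True)
    d=R.inv().apply(np.array(p)-s['ee_pos'])
    o=[d*1000]
    if yaw is not None:
        for y in (yaw,yaw+180):
            a=np.radians(y); yv=np.array([np.cos(a),np.sin(a),0]); xv=np.array([0,0,-1.])
            T=Ro.from_matrix(np.c_[xv,yv,np.cross(xv,yv)]); o.append((R.inv()*T).as_rotvec(degrees=True))
    print('travel mm',*o)
E
python3 - <<'E'
from h import *
s=r.state(); print(Ro.from_euler('xyz',s['orientation'],degrees=True).as_matrix())
h=np.array([.6465,-.2665]);x=np.array([.974,-.228])
p=h-.105*x; go([*p,.26],-13)
E
```

```text
[[-0.0007 -0.3874  0.9219]
 [ 0.0014  0.9219  0.3874]
 [-1.      0.0016 -0.0001]]
travel mm [-59.0983 165.2953 407.692 ] [125.7937  -0.1037  -0.0425] [-54.2063   0.0358  -0.0873]
```

move_arm(plan=[{"hand": 0, "travel": [-0.05, 0, 0], "delta_rot": [0, 0, 0]}, {"hand": 0, "travel": [-0.06, 0.015, 0.04], "delta_rot": [-7, 0, 0]}, {"hand": 0, "travel": [-0.06, 0.03, 0.08], "delta_rot": [-14, 0, 0]}, {"hand": 0, "travel": [-0.06, 0.045, 0.12], "delta_rot": [-21, 0, 0]}, {"hand": 0, "travel": [-0.06, 0.06, 0.16], "delta_rot": [-28, 0, 0]}, {"hand": 0, "travel": [-0.06, 0.075, 0.2], "delta_rot": [-35, 0, 0]}, {"hand": 0, "travel": [-0.06, 0.09, 0.24], "delta_rot": [-42, 0, 0]}, {"hand": 0, "travel": [-0.06, 0.105, 0.28], "delta_rot": [-49, 0, 0]}])

```text
t: 0.9
ee_pos: [0.4509, -0.3463, 0.2613]
orientation: [60.8, 90.0, 132.9]
contact_force: [1.2, -1.0, 0.1]
finger_gap: 0.001
```

```bash
python3 - <<'E'
from h import *
s=r.state(); print(s['q'],s['ee_pos'],s['contact_force'],s['finger_gap'])
h=np.array([.6465,-.2665]);x=np.array([.974,-.228])
go([*(h-.095*x),.25],-13)
E
```

```text
[-17.3167  -1.6123   7.1688  -0.0154 -98.8076  -0.5954] [ 0.4509 -0.3463  0.2613] [ 1.2148 -0.9677  0.097 ] 0.0013967628198316307
travel mm [ 11.2685 -66.9007 128.2454] [175.0902  -0.0398  -0.0245] [-4.9098  0.016  -0.026 ]
```

move_arm(plan=[{"hand": 0, "travel": [0.0, -0.022, 0.043], "delta_rot": [-2, 0, 0]}, {"hand": 0, "travel": [0.0, -0.045, 0.086], "delta_rot": [-5, 0, 0]}, {"hand": 0, "travel": [0.005, -0.067, 0.128], "delta_rot": [-5, 0, 0]}, {"hand": 0, "travel": [0.011, -0.067, 0.128], "delta_rot": [-5, 0, 0]}, {"hand": 0, "travel": [0.011, -0.067, 0.128], "delta_rot": [-5, 0, 0]}])

```text
t: 1.4
ee_pos: [0.5537, -0.246, 0.2485]
orientation: [88.3, 89.8, 165.3]
contact_force: [0.6, -0.2, -0.4]
finger_gap: 0.001
```

```bash
python3 - <<'E'
from h import *
h=np.array([.6465,-.2665]);x=np.array([.974,-.228])
s=r.state();print(s['ee_pos'],s['contact_force'])
# schedule: contact at finger near edge (14 mm robotward of TCP), 163 mm along the lid
for th in np.radians([48.3,44,38,32,26,20,14,8,3,0]):
    d=.163*np.cos(th)-.008*np.sin(th)-.014*(1 if th>0.02 else 1); z=.07+.163*np.sin(th)+.008*np.cos(th)
    print(round(np.degrees(th)),end=' '); go([*(h-d*x),z],-13,s)
c=cam('scene'); save(c,'s1.png',(120,60,330,220),3)
E
```

```text
[ 0.5537 -0.246   0.2485] [ 0.6109 -0.2321 -0.3587]
48 travel mm [51.4295 -6.7119  1.2217] [179.9063  -0.3213  -0.0095] [-0.0934  0.0061 -0.2047]
44 travel mm [59.5023  2.498   1.2341] [179.9063  -0.3213  -0.0095] [-0.0934  0.0061 -0.2047]
38 travel mm [71.8716 14.2831  1.2496] [179.9063  -0.3213  -0.0095] [-0.0934  0.0061 -0.2047]
32 travel mm [85.4047 24.7103  1.2631] [179.9063  -0.3213  -0.0095] [-0.0934  0.0061 -0.2047]
26 travel mm [99.9531 33.6653  1.2745] [179.9063  -0.3213  -0.0095] [-0.0934  0.0061 -0.2047]
20 travel mm [115.3576  41.0501   1.2835] [179.9063  -0.3213  -0.0095] [-0.0934  0.0061 -0.2047]
14 travel mm [131.4494  46.7836   1.29  ] [179.9063  -0.3213  -0.0095] [-0.0934  0.0061 -0.2047]
8 travel mm [148.0521  50.8032   1.2941] [179.9063  -0.3213  -0.0095] [-0.0934  0.0061 -0.2047]
3 travel mm [162.147   52.8111   1.2956] [179.9063  -0.3213  -0.0095] [-0.0934  0.0061 -0.2047]
0 travel mm [170.669   53.423    1.2957] [179.9063  -0.3213  -0.0095] [-0.0934  0.0061 -0.2047]
```

View pics/s1.png

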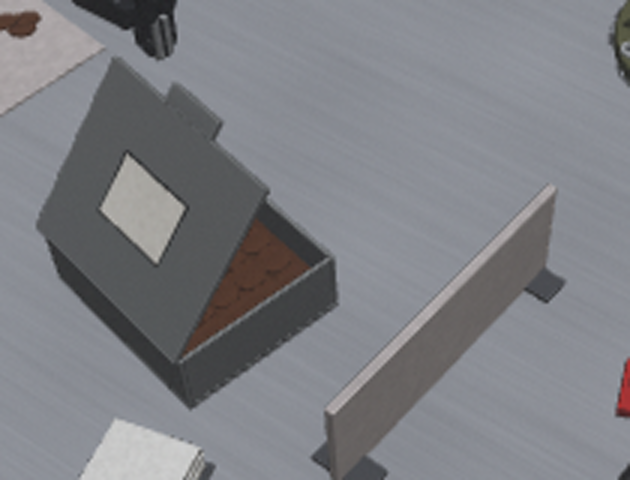

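```bash
python3 - <<'E'
from h import *
c=cam('scene')
s=r.state(); print(s['t'],s['ee_pos'],s['q'])
for p in (s['ee_pos'],[.514,-.236,.213]): 
    q=cv2.projectPoints(np.array([p]),np.array(c['rvec']),np.array(c['tvec']),c['intrinsics'],None)[0].ravel(); print(q,(q-[120,60])*3)
P=c['P']; print(P[60:82:3,172]); 
t=cam('top'); m=t['P'][...,2]>.235; print(m.sum(),t['P'][m].min(0) if m.any() else '', t['P'][m].max(0) if m.any() else '')
m2=np.argwhere(m); print(m2.min(0),m2.max(0)) if m.any() else 0
E
```

```text
1.5 [ 0.553  -0.2478  0.2506] [ -5.2014   3.8776  11.6074   0.0197 -97.7613  -8.0361]
[173.4717  85.0857] [160.4152  75.2572]
[190.209   89.4699] [210.627   88.4097]
[[ 0.5537 -0.2358  0.3288]
 [ 0.5529 -0.2385  0.3189]
 [ 0.5592 -0.2334  0.3176]
 [ 0.5591 -0.2354  0.3082]
 [ 0.5585 -0.2379  0.2982]
 [ 0.5614 -0.2366  0.2924]
 [ 0.5622 -0.2376  0.2839]
 [ 0.3579 -0.4686  0.0003]]
41033 [ 0.3272 -0.2542  0.2945] [0.6204 0.0206 0.678 ]
[101 272] [383 511]
```

```bash
python3 - <<'E'
from h import *
c=cam('scene'); P=c['P']
s=r.state()
d=np.linalg.norm(P[...,:2]-s['ee_pos'][:2],axis=-1); m=(d<.05)&(P[...,2]>.23)
print(m.sum()); 
for v in range(66,92): 
    u=np.where(m[v])[0]
    if len(u): print(v,u.min(),u.max(),np.nanmin(P[v][m[v]],0),np.nanmax(P[v][m[v]],0))
save(c,'s2.png',(140,40,220,110),8)
E
```

```text
2673
66 157 177 [ 0.5423 -0.2527  0.3043] [ 0.5907 -0.235   0.3351]
67 159 177 [ 0.5428 -0.253   0.3014] [ 0.5866 -0.2352  0.3293]
68 164 177 [ 0.5422 -0.2545  0.2978] [ 0.5657 -0.2333  0.3106]
69 164 177 [ 0.5417 -0.2544  0.2943] [ 0.567  -0.2349  0.3096]
70 164 178 [ 0.5394 -0.2548  0.2899] [ 0.5676 -0.2323  0.3076]
71 165 177 [ 0.5424 -0.2515  0.2888] [ 0.5675 -0.2351  0.3049]
72 165 177 [ 0.5438 -0.2543  0.2875] [ 0.5672 -0.2337  0.3014]
73 165 176 [ 0.5508 -0.2554  0.2902] [ 0.5666 -0.2342  0.2974]
74 166 176 [ 0.5518 -0.2515  0.2881] [ 0.5681 -0.2328  0.2963]
75 167 177 [ 0.5471 -0.2504  0.2821] [ 0.567  -0.2361  0.2932]
76 169 176 [ 0.5512 -0.2436  0.2826] [ 0.5644 -0.2357  0.2888]
77 171 174 [ 0.556  -0.244   0.2811] [ 0.5603 -0.2374  0.2846]
78 172 172 [ 0.5595 -0.2407  0.2804] [ 0.5595 -0.2407  0.2804]
```

View pics/s2.png

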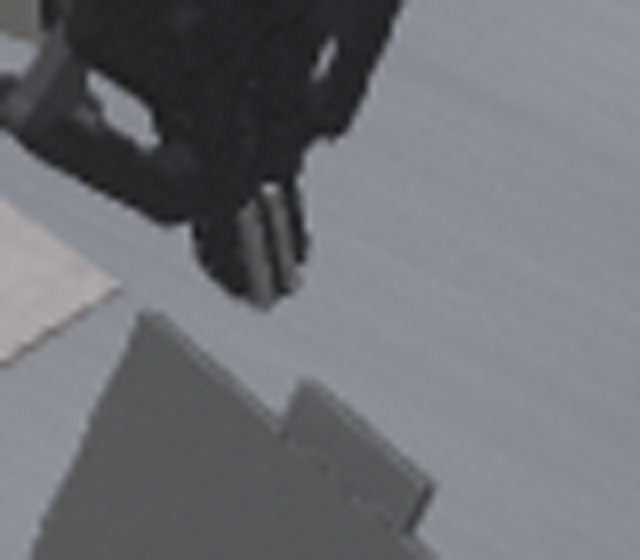

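The enlarged crop shows the shut fingertips at pixel (173,78), z≈0.279 by depth. The reported TCP is about 0.25, so I'll come down slowly and let the contact force decide between them.

move_arm(plan=[{"hand": 0, "travel": [0.01, -0.006, 0.001], "delta_rot": [0, 0, 0]}, {"hand": 0, "travel": [0.02, -0.006, 0.001], "delta_rot": [0, 0, 0]}, {"hand": 0, "travel": [0.03, -0.006, 0.001], "delta_rot": [0, 0, 0]}, {"hand": 0, "travel": [0.04, -0.006, 0.001], "delta_rot": [0, 0, 0]}, {"hand": 0, "travel": [0.048, -0.006, 0.001], "delta_rot": [0, 0, 0]}, {"hand": 0, "travel": [0.054, -0.004, 0.001], "delta_rot": [0, 0, 0]}, {"hand": 0, "travel": [0.06, 0.0, 0.001], "delta_rot": [0, 0, 0]}, {"hand": 0, "travel": [0.06, 0.0, 0.001], "delta_rot": [0, 0, 0]}])

```text
t: 2.4
ee_pos: [0.5531, -0.246, 0.1898]
orientation: [78.7, 89.9, 155.5]
contact_force: [-0.2, 0.8, 0.4]
finger_gap: -0.004
```

```bash
cat >> h.py <<'E'
def lid():
    c=cam('top'); B=c['P'][155:245,318:432].reshape(-1,3)
    c2=cam('scene'); B2=c2['P'][75:200,128:235].reshape(-1,3)
    for n,B,C in (('scene',B2,c2),):
        I=C['img'][75:200,128:235].reshape(-1,3).astype(int)
        L=B[(I.max(1)<110)&(I.max(1)-I.min(1)<18)&(B[:,2]>.076)&(B[:,2]<.24)&(B[:,0]>.54+0)] ; c=np.median(L,0)
        for _ in range(8):
            u,s,vt=np.linalg.svd(L-c,full_matrices=False); nn=vt[2]*np.sign(vt[2][2]); L=L[abs((L-c)@nn)<max(.004,.0)]; c=L.mean(0)
        print(n,len(L),'lid deg',np.degrees(np.arccos(nn[2])),c)
    return c2
def tip(c):
    s=r.state(); P=c['P']; I=c['img'].astype(int); d=np.linalg.norm(P[...,:2]-s['ee_pos'][:2],axis=-1)
    m=(d<.03)&(P[...,2]>s['ee_pos'][2]+.02-.03)&(I.max(-1)<70); print('tip lowest z',np.sort(P[m][:,2])[:4], 'ee',s['ee_pos'],'F',s['contact_force'],'t',s['t'])
E
python3 - <<'E'
from h import *
c=lid(); tip(c)
E
```

```text
scene 3134 lid deg 48.62332786053273 [ 0.5956 -0.245   0.1426]
tip lowest z [0.1931 0.2127 0.2213 0.2217] ee [ 0.5537 -0.2463  0.191 ] F [ 0.9736  0.2177 -0.4041] t 2.5
```

move_arm(plan=[{"hand": 0, "travel": [0.005, -0.003, 0], "delta_rot": [0, 0, 0]}, {"hand": 0, "travel": [0.01, -0.005, 0], "delta_rot": [0, 0, 0]}, {"hand": 0, "travel": [0.015, -0.006, 0], "delta_rot": [0, 0, 0]}, {"hand": 0, "travel": [0.019, -0.006, 0], "delta_rot": [0, 0, 0]}, {"hand": 0, "travel": [0.023, -0.002, 0], "delta_rot": [0, 0, 0]}, {"hand": 0, "travel": [0.027, 0.002, 0], "delta_rot": [0, 0, 0]}, {"hand": 0, "travel": [0.031, 0.006, 0], "delta_rot": [0, 0, 0]}, {"hand": 0, "travel": [0.036, 0.01, 0], "delta_rot": [0, 0, 0]}])

```text
t: 3.3
ee_pos: [0.5438, -0.244, 0.1548]
orientation: [-95.2, 90.0, -18.4]
contact_force: [-0.2, -1.0, 0.5]
finger_gap: -0.0
```

```bash
python3 - <<'E'
from h import *
c=lid(); tip(c); save(c,'s3.png',(130,50,240,170),5)
E
```

```text
scene 1900 lid deg 43.29946758361025 [ 0.5835 -0.2413  0.1403]
tip lowest z [0.1478 0.1493 0.1501 0.1511] ee [ 0.5433 -0.2437  0.154 ] F [-0.0786  0.5846  0.6243] t 3.4
```

View pics/s3.png

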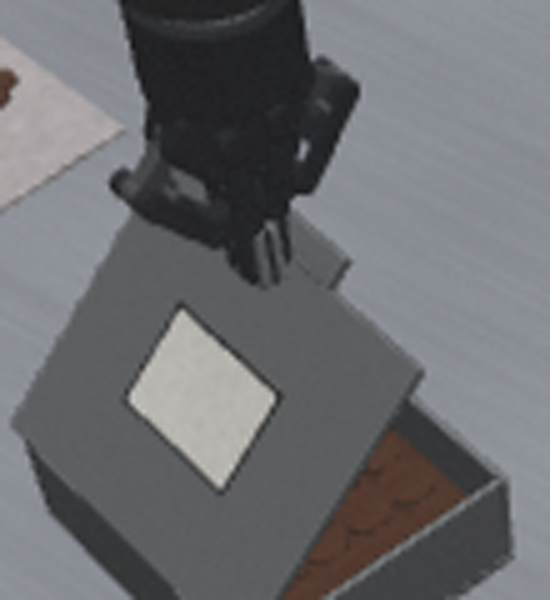

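The crop shows the shut fingertips at (265,275), on the lid just inside the tab. The lid is down to about 43°, which confirms the tips end about 28 mm above the reported TCP. I'll continue along the arc.

move_arm(plan=[{"hand": 0, "travel": [0.006, 0.005, 0], "delta_rot": [0, 0, 0]}, {"hand": 0, "travel": [0.012, 0.01, 0], "delta_rot": [0, 0, 0]}, {"hand": 0, "travel": [0.018, 0.015, 0], "delta_rot": [0, 0, 0]}, {"hand": 0, "travel": [0.025, 0.02, 0], "delta_rot": [0, 0, 0]}, {"hand": 0, "travel": [0.032, 0.024, 0], "delta_rot": [0, 0, 0]}, {"hand": 0, "travel": [0.039, 0.028, 0], "delta_rot": [0, 0, 0]}, {"hand": 0, "travel": [0.047, 0.031, 0], "delta_rot": [0, 0, 0]}, {"hand": 0, "travel": [0.055, 0.034, 0], "delta_rot": [0, 0, 0]}])

```text
t: 4.2
ee_pos: [0.5106, -0.2361, 0.0988]
orientation: [69.0, 90.0, 145.8]
contact_force: [-0.9, 0.1, 1.6]
finger_gap: 0.004
```

```bash
python3 - <<'E'
from h import *
c=lid(); tip(c)
E
```

```text
scene 44 lid deg 77.83441844360574 [ 0.563  -0.2154  0.1562]
tip lowest z [0.1206 0.1249 0.1301 0.1324] ee [ 0.51   -0.2358  0.0978] F [-0.4071 -0.1035 -0.6177] t 4.3
```

move_arm(plan=[{"hand": 0, "travel": [0.007, 0.003, 0], "delta_rot": [0, 0, 0]}, {"hand": 0, "travel": [0.014, 0.005, 0], "delta_rot": [0, 0, 0]}, {"hand": 0, "travel": [0.021, 0.006, 0], "delta_rot": [0, 0, 0]}, {"hand": 0, "travel": [0.028, 0.007, 0], "delta_rot": [0, 0, 0]}, {"hand": 0, "travel": [0.034, 0.008, 0], "delta_rot": [0, 0, 0]}, {"hand": 0, "travel": [0.039, 0.009, 0], "delta_rot": [0, 0, 0]}, {"hand": 0, "travel": [0.042, 0.009, 0], "delta_rot": [0, 0, 0]}, {"hand": 0, "travel": [0.042, 0.009, 0], "delta_rot": [0, 0, 0]}])

```text
t: 5.1
ee_pos: [0.5019, -0.234, 0.057]
orientation: [80.6, 90.0, 157.4]
contact_force: [-0.1, 0.1, -0.7]
finger_gap: 0.001
```

```bash
cat >> h.py <<'E'
def lid2():
    c=cam('scene'); P=c['P']; h=np.array([.6465,-.2665]);x=np.array([.974,-.228]);y=np.array([.228,.974])
    d=(P[...,:2]-h)@x; e=(P[...,:2]-h)@y
    m=(d>-.165)&(d<-.01)&(abs(e)<.09)&(P[...,2]<.2)
    from numpy.linalg import lstsq
    A=np.c_[d[m],np.ones(m.sum())]; z=P[...,2][m]
    for _ in range(10):
        k=lstsq(A,z,rcond=None)[0]; g=abs(A@k-z); ok=g<max(.004,np.percentile(g,80)); A,z=A[ok],z[ok]
    print('lid n',len(z),'deg',np.degrees(np.arctan(-k[0])),'z at hinge',k[1],'z free',k[1]-.17*k[0])
    return c
E
python3 - <<'E'
from h import *
c=lid2(); tip(c)
E
```

```text
lid n 2230 deg 3.6818257671025063 z at hinge 0.07669619512740615 z free 0.08763545355982208
tip lowest z [0.0898 0.0938 0.0943 0.0944] ee [ 0.5021 -0.2341  0.0574] F [ 0.3625 -0.0972 -0.2188] t 5.15
```

move_arm(plan=[{"hand": 0, "travel": [0.002, 0, 0], "delta_rot": [0, 0, 0]}, {"hand": 0, "travel": [0.004, 0, 0], "delta_rot": [0, 0, 0]}, {"hand": 0, "travel": [0.006, 0, 0], "delta_rot": [0, 0, 0]}, {"hand": 0, "travel": [0.007, 0, 0], "delta_rot": [0, 0, 0]}, {"hand": 0, "travel": [0.007, 0, 0], "delta_rot": [0, 0, 0]}])

```text
t: 5.65
ee_pos: [0.5021, -0.2341, 0.0503]
orientation: [73.3, 90.0, 150.1]
contact_force: [-0.7, -0.0, -0.4]
finger_gap: 0.001
```

```bash
python3 - <<'E'
from h import *
c=lid2(); tip(c)
E
```

```text
lid n 2206 deg 1.368610306882323 z at hinge 0.07668922077194339 z free 0.0807507417970537
tip lowest z [0.0773 0.083  0.0835 0.0868] ee [ 0.5021 -0.2341  0.0504] F [0.8214 0.2616 0.0145] t 5.7
```

move_arm(plan=[{"hand": 0, "travel": [0.001, 0, 0], "delta_rot": [0, 0, 0]}, {"hand": 0, "travel": [0.001, 0, 0], "delta_rot": [0, 0, 0]}])

```text
t: 5.9
ee_pos: [0.5022, -0.2341, 0.0495]
orientation: [-16.3, 90.0, 60.5]
contact_force: [0.3, 0.0, 1.3]
finger_gap: 0.002
```

move_arm(plan=[{"hand": 0, "travel": [0.001, 0, 0], "delta_rot": [0, 0, 0]}, {"hand": 0, "travel": [0.001, 0, 0], "delta_rot": [0, 0, 0]}])

```text
t: 6.1
ee_pos: [0.5023, -0.2342, 0.0489]
orientation: [-109.3, 90.0, -32.5]
contact_force: [-0.9, 1.4, 3.1]
finger_gap: 0.002
```

```bash
python3 - <<'E'
from h import *
c=lid2(); tip(c)
E
```

```text
lid n 2182 deg 0.878987761376874 z at hinge 0.07669458264896839 z free 0.07930279645799748
tip lowest z [0.0729 0.0805 0.0828 0.0853] ee [ 0.5023 -0.2341  0.0489] F [-0.6987 -0.4273  2.7384] t 6.15
```

move_arm(plan=[{"hand": 0, "travel": [0.001, 0, 0], "delta_rot": [0, 0, 0]}, {"hand": 0, "travel": [0.001, 0, 0], "delta_rot": [0, 0, 0]}])

```text
t: 6.35
ee_pos: [0.5023, -0.2342, 0.0489]
orientation: [-112.0, 90.0, -35.2]
contact_force: [-3.8, 1.8, 8.4]
finger_gap: 0.002
```

Force rose from 3 to 8 N with no further motion, so the lid is on the rim. I'll lift off and re-measure it unobstructed.

move_arm(plan=[{"hand": 0, "travel": [-0.02, 0, 0], "delta_rot": [0, 0, 0]}, {"hand": 0, "travel": [-0.06, 0, 0], "delta_rot": [0, 0, 0]}, {"hand": 0, "travel": [-0.105, 0, 0], "delta_rot": [0, 0, 0]}, {"hand": 0, "travel": [-0.15, 0, 0], "delta_rot": [0, 0, 0]}, {"hand": 0, "travel": [-0.15, 0, 0], "delta_rot": [0, 0, 0]}])

```text
t: 6.85
ee_pos: [0.5046, -0.2355, 0.2053]
orientation: [-95.7, 89.3, -19.0]
contact_force: [0.9, 0.5, 1.8]
finger_gap: 0.002
```

```bash
python3 - <<'E'
from h import *
c=lid2(); tip(c); s=r.state()
go([.5485,.235,.2],-11); print(s['q'])
E
```

```text
lid n 3063 deg -0.002080487544265649 z at hinge 0.07738950152614665 z free 0.07738332859533593
tip lowest z [0.2351 0.2387 0.2394 0.2401] ee [ 0.5037 -0.2345  0.2013] F [ 0.3355  0.8469 -0.7183] t 6.9
travel mm [  1.0216  63.7382 467.3527] [177.7879   0.6013  -0.0175] [-2.2111  0.0113  0.3875]
[ -4.2277  -4.8328  -2.2062   0.042  -92.2412  -8.9816]
```

The lid now reads 0.00° with its face at 77.4 mm, so it is closed. Now over to the stamp.

move_arm(plan=[{"hand": 0, "travel": [0, 0.006, 0.045], "delta_rot": [0, 0, 0]}, {"hand": 0, "travel": [0, 0.012, 0.09], "delta_rot": [0, 0, 0]}, {"hand": 0, "travel": [0, 0.018, 0.135], "delta_rot": [0, 0, 0]}, {"hand": 0, "travel": [0, 0.025, 0.18], "delta_rot": [0, 0, 0]}, {"hand": 0, "travel": [0, 0.031, 0.225], "delta_rot": [0, 0, 0]}, {"hand": 0, "travel": [0, 0.037, 0.27], "delta_rot": [0, 0, 0]}, {"hand": 0, "travel": [0, 0.043, 0.315], "delta_rot": [0, 0, 0]}, {"hand": 1, "travel": [0, 0.049, 0.36], "delta_rot": [-2.2, 0, 0]}])

```text
t: 7.7
ee_pos: [0.5361, 0.1295, 0.1961]
orientation: [112.2, 89.9, -168.8]
contact_force: [1.2, -0.7, 0.2]
finger_gap: 0.154
```

move_arm(plan=[{"hand": 1, "travel": [0, 0.006, 0.045], "delta_rot": [0, 0, 0]}, {"hand": 1, "travel": [0, 0.012, 0.09], "delta_rot": [0, 0, 0]}, {"hand": 1, "travel": [0, 0.015, 0.107], "delta_rot": [0, 0, 0]}, {"hand": 1, "travel": [0, 0.015, 0.107], "delta_rot": [0, 0, 0]}, {"hand": 1, "travel": [0, 0.015, 0.107], "delta_rot": [0, 0, 0]}])

```text
t: 8.2
ee_pos: [0.5422, 0.2351, 0.1965]
orientation: [137.9, 89.9, -143.1]
contact_force: [0.4, -0.2, 0.3]
finger_gap: 0.995
```

```bash
python3 - <<'E'
from h import *
s=r.state(); print(s['ee_pos'],s['finger_gap'],s['q'])
go([.5485,.235,.2],-11)
c=cam('scene'); save(c,'s4.png',(300,120,420,260),4)
P=c['P'];d=np.linalg.norm(P[...,:2]-s['ee_pos'][:2],axis=-1)
m=(d<.07)&(P[...,2]>.19)
# finger low points: take silhouettes below z .27
Q=P[m&(P[...,2]<.275)]; print(len(Q),Q.min(0),Q.max(0))
np.save('P4.npy',P)
E
```

```text
[0.5422 0.2351 0.1965] 0.9953926620672788 [ 42.8584   0.9975   2.9988  -0.0111 -92.1075 -53.8459]
travel mm [-3.5509 -6.2476  1.1072] [-179.9871    0.1124   -0.1245] [ 0.0128 -0.0793 -0.0716]
134 [0.4952 0.2163 0.2365] [0.599  0.2562 0.2748]
```

View pics/s4.png

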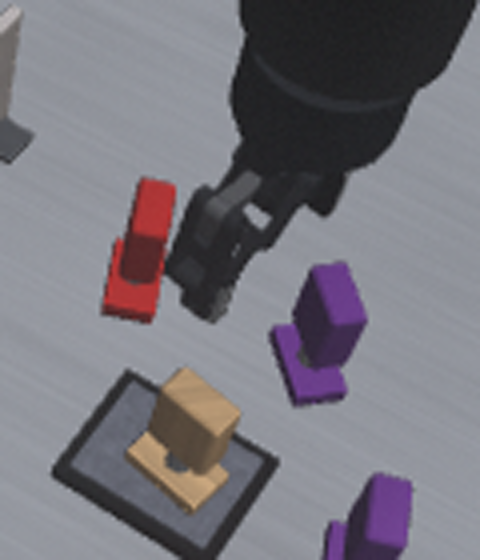

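The crop shows the tan stamp on the pad at (190,430), with the red look-alike at (140,250) and the purples at (320,335) and (380,520), all clear of the fingers. The open tips sit 40 mm above the reported TCP (28 + 13 of swing), which agrees with the lid contact. Going down.

move_arm(plan=[{"hand": 1, "travel": [0, -0.006, 0.001], "delta_rot": [0, 0, 0]}, {"hand": 1, "travel": [0.03, -0.006, 0.001], "delta_rot": [0, 0, 0]}, {"hand": 1, "travel": [0.06, -0.006, 0.001], "delta_rot": [0, 0, 0]}, {"hand": 1, "travel": [0.08, -0.006, 0.001], "delta_rot": [0, 0, 0]}, {"hand": 1, "travel": [0.1, -0.006, 0.001], "delta_rot": [0, 0, 0]}, {"hand": 1, "travel": [0.115, -0.006, 0.001], "delta_rot": [0, 0, 0]}, {"hand": 1, "travel": [0.125, -0.006, 0.001], "delta_rot": [0, 0, 0]}, {"hand": 1, "travel": [0.125, -0.006, 0.001], "delta_rot": [0, 0, 0]}])

```text
t: 9.05
ee_pos: [0.5481, 0.2345, 0.0713]
orientation: [130.9, 89.9, -150.1]
contact_force: [0.1, -0.3, 1.1]
finger_gap: 1.003
```

```bash
python3 - <<'E'
from h import *
s=r.state(); print(s['ee_pos'],s['contact_force'])
c=cam('scene'); save(c,'s5.png',(310,180,390,260),7); go([.5485,.235,.03],-11)
E
```

```text
[0.5481 0.2345 0.0713] [ 0.1104 -0.3059  1.078 ]
travel mm [42.6234  0.175   0.0872] [179.9701  -0.0075   0.0332] [-0.0299 -0.0211 -0.0048]
```

View pics/s5.png

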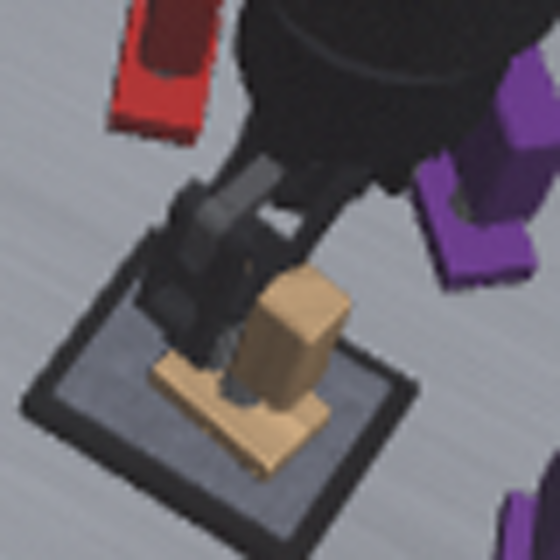

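```bash
python3 - <<'E'
from h import *
c=cam('scene'); P=c['P']
a=np.radians(-11); x=np.array([np.cos(a),np.sin(a),0])
for n,p in (('nearfinger pad tip',np.array([.5485,.235,.111])+.0425*x),('stamp top',[.5485,.235,.104])):
    q=cv2.projectPoints(np.array([p],float),np.array(c['rvec']),np.array(c['tvec']),c['intrinsics'],None)[0].ravel(); print(n,(q-[310,180])*7)
for u,v in((200,340),(215,355),(175,320),(210,310),(305,285)): print((u,v),P[180+v//7,310+u//7], c['img'][180+v//7,310+u//7])
I=c['img'].astype(int); m=(I[...,0]-I[...,2]>25)&(P[...,2]>.099)&(P[...,2]<.112)&(P[...,1]>.2)&(P[...,1]<.27)&(abs(P[...,0]-.55)<.04)&(I[...,1]>60)
t=P[m]; print(len(t),cv2.minAreaRect((t[:,:2]*1000).astype(np.float32)))
E
```

```text
nearfinger pad tip [195.7196 344.7829]
stamp top [276.6604 273.5131]
(200, 340) [0.6229 0.2334 0.173 ] [43 41 45]
(215, 355) [0.5986 0.2335 0.1273] [50 48 52]
(175, 320) [0.6177 0.2244 0.1685] [51 52 55]
(210, 310) [0.6201 0.234  0.1861] [42 40 43]
(305, 285) [0.5453 0.2424 0.1025] [183 152 117]
93 ((549.8623046875, 242.83221435546875), (29.08277702331543, 24.175071716308594), 68.988037109375)
```

Projecting the finger and stamp positions agrees with the picture; the finger hides the left part of the handle. Centring is good, so I descend and grip.

move_arm(plan=[{"hand": 1, "travel": [0.01, 0, 0], "delta_rot": [0, 0, 0]}, {"hand": 1, "travel": [0.02, 0, 0], "delta_rot": [0, 0, 0]}, {"hand": 1, "travel": [0.03, 0, 0], "delta_rot": [0, 0, 0]}, {"hand": 1, "travel": [0.041, 0, 0], "delta_rot": [0, 0, 0]}, {"hand": 1, "travel": [0.041, 0, 0], "delta_rot": [0, 0, 0]}, {"hand": 1, "travel": [0.041, 0, 0], "delta_rot": [0, 0, 0]}])

```text
t: 9.75
ee_pos: [0.5484, 0.2351, 0.0313]
orientation: [153.2, 90.0, -127.8]
contact_force: [-0.6, -0.0, -0.4]
finger_gap: 1.004
```

move_arm(plan=[{"hand": 0.5, "travel": [0, 0, 0], "delta_rot": [0, 0, 0]}, {"hand": 0.4, "travel": [0, 0, 0], "delta_rot": [0, 0, 0]}, {"hand": 0.3, "travel": [0, 0, 0], "delta_rot": [0, 0, 0]}, {"hand": 0.2, "travel": [0, 0, 0], "delta_rot": [0, 0, 0]}, {"hand": 0, "travel": [0, 0, 0], "delta_rot": [0, 0, 0]}, {"hand": 0, "travel": [0, 0, 0], "delta_rot": [0, 0, 0]}, {"hand": 0, "travel": [0, 0, 0], "delta_rot": [0, 0, 0]}, {"hand": 0, "travel": [0, 0, 0], "delta_rot": [0, 0, 0]}], squeeze=50)

```text
t: 10.55
ee_pos: [0.5487, 0.2354, 0.0319]
orientation: [-40.9, 90.0, 38.1]
contact_force: [0.4, 0.3, 3.5]
finger_gap: 0.272
```

move_arm(plan=[{"hand": 0, "travel": [-0.01, 0, 0], "delta_rot": [0, 0, 0]}, {"hand": 0, "travel": [-0.02, 0, 0], "delta_rot": [0, 0, 0]}, {"hand": 0, "travel": [-0.04, 0, 0], "delta_rot": [0, 0, 0]}, {"hand": 0, "travel": [-0.06, 0, 0], "delta_rot": [0, 0, 0]}, {"hand": 0, "travel": [-0.06, 0, 0], "delta_rot": [0, 0, 0]}])

```text
t: 11.05
ee_pos: [0.5502, 0.2361, 0.0958]
orientation: [-49.4, 89.7, 29.6]
contact_force: [0.4, -0.1, -2.1]
finger_gap: 0.277
```

```bash
python3 - <<'E'
from h import *
s=r.state(); print(s['ee_pos'],s['finger_gap'],s['contact_force'],s['q'])
c=cam('scene'); save(c,'s6.png',(300,150,400,250),6)
E
```

```text
[0.5502 0.2361 0.0958] 0.27673457734117823 [ 0.4231 -0.0583 -2.106 ] [ 42.4327   2.5525  -5.9319   0.0774 -81.1796 -53.4434]
```

View pics/s6.png

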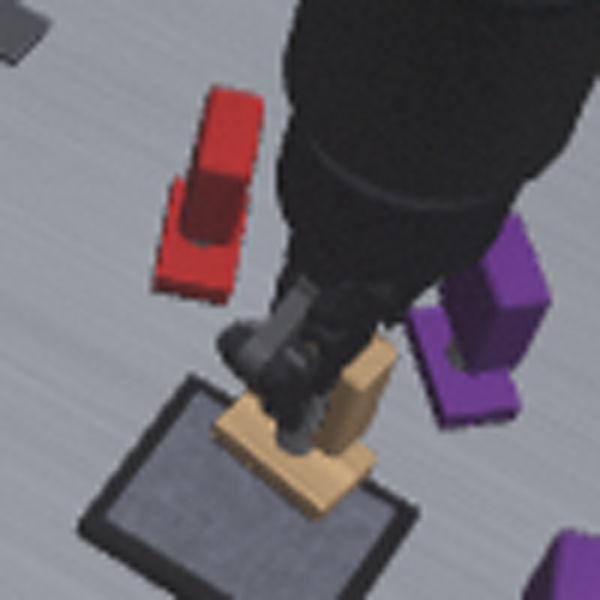

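The crop shows the stamp upright in the grip and clear of the pad, base at about (295,460). The gap reads 23.5 mm, matching the 24 mm handle. Next: measure the label, with the arm out of the way.

```bash
python3 - <<'E'
from h import *
for n in('scene','top'):
    c=cam(n); P=c['P']; hsv=cv2.cvtColor(c['img'],cv2.COLOR_RGB2HSV).astype(int)
    d=np.linalg.norm(P[...,:2]-[.564,-.247],axis=-1)
    near=(d<.06)&(abs(P[...,2]-.078)<.01); V=hsv[...,2]; th=(np.percentile(V[near],20)+np.percentile(V[near],95))/2
    m=(near&(V>th)); cs,_=cv2.findContours(m.astype(np.uint8),cv2.RETR_EXTERNAL,cv2.CHAIN_APPROX_NONE); k=max(cs,key=cv2.contourArea)[:,0]
    K=c['intrinsics']; u=np.c_[k,np.ones(len(k))]@np.linalg.inv(K).T@c['R']; o=-c['R'].T@c['t']
    X=o+u*((.078-o[2])/u[:,2])[:,None]
    print(n,near.sum(),m.sum(),cv2.minAreaRect((X[:,:2]*1000).astype(np.float32)))
    L=P[(np.abs(P[...,2]-.078)<.006)&(np.linalg.norm(P[...,:2]-[.564,-.247],axis=-1)<.15)&(hsv[...,1]<90)]
    print('lid',len(L),cv2.minAreaRect((L[:,:2]*1000).astype(np.float32)))
    if n=='top': go([.564,-.247,.19],-13)
E
```

```text
scene 1264 479 ((564.5789794921875, -245.19534301757812), (78.15392303466797, 53.6632080078125), 75.756103515625)
lid 4020 ((557.6444702148438, -243.13247680664062), (202.94326782226562, 191.17910766601562), 77.28392028808594)
top 1790 686 ((564.75537109375, -247.2689666748047), (78.77338409423828, 54.8730583190918), 77.0894546508789)
lid 5585 ((557.7972412109375, -245.92623901367188), (201.0462646484375, 190.09703063964844), 76.92324829101562)
travel mm [ -99.2902 -107.736  -470.3215] [-178.0162    0.12     -0.0244] [ 1.9838 -0.0157 -0.0773]
```

move_arm(plan=[{"hand": 0, "travel": [-0.03, 0, 0], "delta_rot": [0, 0, 0]}, {"hand": 0, "travel": [-0.06, 0, 0], "delta_rot": [0, 0, 0]}, {"hand": 0, "travel": [-0.09, 0, 0], "delta_rot": [0, 0, 0]}, {"hand": 0, "travel": [-0.1, 0, 0], "delta_rot": [0, 0, 0]}, {"hand": 0, "travel": [-0.1, 0, 0], "delta_rot": [0, 0, 0]}])

```text
t: 11.7
ee_pos: [0.5488, 0.2356, 0.192]
orientation: [-25.8, 89.9, 53.1]
contact_force: [-0.2, -0.7, -2.0]
finger_gap: 0.277
```

```bash
python3 - <<'E'
from h import *
print(r.state()['ee_pos'],r.state()['finger_gap']);go([.564,-.247,.19],-13)
E
```

```text
[0.5488 0.2356 0.192 ] 0.2765597741313191
travel mm [   1.4913 -107.1083 -470.8281] [-178.0093   -0.0539    0.1164] [1.9907 0.0749 0.0347]
```

move_arm(plan=[{"hand": 0, "travel": [0, -0.005, -0.02], "delta_rot": [0, 0, 0]}, {"hand": 0, "travel": [0, -0.013, -0.055], "delta_rot": [0, 0, 0]}, {"hand": 0, "travel": [0, -0.021, -0.09], "delta_rot": [0, 0, 0]}, {"hand": 0, "travel": [0, -0.029, -0.125], "delta_rot": [0, 0, 0]}, {"hand": 0, "travel": [0, -0.037, -0.16], "delta_rot": [0, 0, 0]}, {"hand": 0, "travel": [0, -0.045, -0.195], "delta_rot": [0, 0, 0]}, {"hand": 0, "travel": [0, -0.053, -0.23], "delta_rot": [0, 0, 0]}, {"hand": 0, "travel": [0, -0.061, -0.265], "delta_rot": [0, 0, 0]}])

```text
t: 12.5
ee_pos: [0.5565, -0.0385, 0.1889]
orientation: [102.9, 89.8, -178.1]
contact_force: [0.7, 0.7, -2.2]
finger_gap: 0.275
```

move_arm(plan=[{"hand": 0, "travel": [0, -0.008, -0.035], "delta_rot": [0, 0, 0]}, {"hand": 0, "travel": [0, -0.016, -0.07], "delta_rot": [0, 0, 0]}, {"hand": 0, "travel": [0, -0.024, -0.105], "delta_rot": [0, 0, 0]}, {"hand": 0, "travel": [0, -0.032, -0.14], "delta_rot": [0, 0, 0]}, {"hand": 0, "travel": [0, -0.04, -0.175], "delta_rot": [1, 0, 0]}, {"hand": 0, "travel": [0, -0.046, -0.205], "delta_rot": [2, 0, 0]}, {"hand": 0, "travel": [0, -0.046, -0.205], "delta_rot": [2, 0, 0]}, {"hand": 0, "travel": [0, -0.046, -0.205], "delta_rot": [2, 0, 0]}])

```text
t: 13.3
ee_pos: [0.5625, -0.2473, 0.1888]
orientation: [85.4, 89.8, 162.3]
contact_force: [-0.1, 0.4, -2.6]
finger_gap: 0.277
```

```bash
cat >> h.py <<'E'
def stamp():
    s=r.state()
    c=cam('scene'); P=c['P']; I=c['img'].astype(int); e=s['ee_pos']
    d=np.linalg.norm(P[...,:2]-e[:2],axis=-1)
    m=(d<.05)&(I[...,0]-I[...,2]>20)&(P[...,2]>e[2]-.04)&(P[...,2]<e[2]+.12)
    T=P[m]; print('tan',len(T),'z',np.percentile(T[:,2],[0,2,50,98,100]))
    zt=np.percentile(T[:,2],1)+.016
    for zb in (0,):
        b=T[(T[:,2]<zt+.004)]; print('base min/max',b.min(0),b.max(0),cv2.minAreaRect((b[:,:2]*1000).astype(np.float32)))
    h=T[T[:,2]>T[:,2].max()-.008]; print('top',len(h),cv2.minAreaRect((h[:,:2]*1000).astype(np.float32)) if len(h)>4 else '')
    print('ee',e,'gap',s['finger_gap'],'F',s['contact_force'],'t',s['t']); return c
E
python3 - <<'E'
from h import *
c=stamp(); save(c,'s7.png',(110,60,250,200),4); go([.5647,-.2465,.19],-13)
E
```

```text
tan 459 z [0.1716 0.1753 0.2146 0.2611 0.2621]
base min/max [ 0.5471 -0.2758  0.1716] [ 0.5841 -0.2173  0.1878] ((563.3131713867188, -247.1780242919922), (57.127159118652344, 33.89917755126953), 79.48231506347656)
top 100 ((563.941650390625, -243.36666870117188), (39.47903823852539, 23.22567367553711), 77.72159576416016)
ee [ 0.5625 -0.2473  0.1888] gap 0.27683301718030445 F [-0.1324  0.3596 -2.5917] t 13.3
travel mm [-0.5561 -1.7772  0.4578] [179.9579  -0.2864  -0.0273] [-0.0419  0.0174 -0.1824]
```

View pics/s7.png

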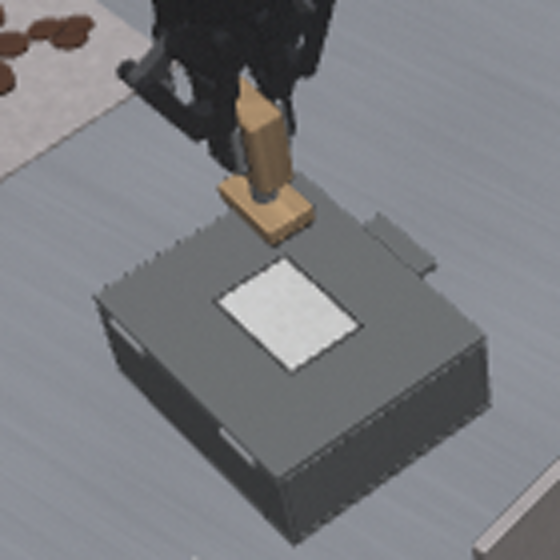

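The crop shows the lid flat and closed, with the stamp upright above it at (265,210) and the label centre at (290,315). By depth the bottom of the stamp is at about 0.170. I'll lower it 76 mm with a 1–2 mm centring correction.

move_arm(plan=[{"hand": 0, "travel": [0.015, -0.0015, 0.001], "delta_rot": [0, 0, 0]}, {"hand": 0, "travel": [0.03, -0.0015, 0.001], "delta_rot": [0, 0, 0]}, {"hand": 0, "travel": [0.043, -0.0015, 0.001], "delta_rot": [0, 0, 0]}, {"hand": 0, "travel": [0.054, -0.0015, 0.001], "delta_rot": [0, 0, 0]}, {"hand": 0, "travel": [0.063, -0.0015, 0.001], "delta_rot": [0, 0, 0]}, {"hand": 0, "travel": [0.07, -0.0015, 0.001], "delta_rot": [0, 0, 0]}, {"hand": 0, "travel": [0.076, -0.0015, 0.001], "delta_rot": [0, 0, 0]}, {"hand": 0, "travel": [0.076, -0.0015, 0.001], "delta_rot": [0, 0, 0]}])

```text
t: 14.15
ee_pos: [0.5651, -0.2457, 0.1146]
orientation: [81.0, 89.9, 157.9]
contact_force: [0.0, 0.4, -0.5]
finger_gap: 0.277
```

move_arm(plan=[{"hand": 0, "travel": [0, 0, 0], "delta_rot": [0, 0, 0]}, {"hand": 0, "travel": [0, 0, 0], "delta_rot": [0, 0, 0]}, {"hand": 0, "travel": [0, 0, 0], "delta_rot": [0, 0, 0]}])

```text
t: 14.45
ee_pos: [0.5658, -0.246, 0.1162]
orientation: [-86.3, 89.9, -9.3]
contact_force: [-0.7, 0.0, -1.9]
finger_gap: 0.271
```

```bash
python3 - <<'E'
from h import *
c=stamp(); save(c,'s8.png',(130,70,240,180),5); go([.5645,-.2465,.1128],-13); lid2()
E
```

```text
tan 403 z [0.0771 0.1016 0.1394 0.1885 0.2184]
base min/max [ 0.5332 -0.2741  0.0771] [ 0.5879 -0.2156  0.1177] ((568.8584594726562, -239.35369873046875), (51.0977897644043, 53.90277099609375), 48.80359649658203)
top 2 
ee [ 0.5658 -0.246   0.1162] gap 0.2712060268388164 F [-0.6779  0.0476 -1.9351] t 14.45
travel mm [ 3.2437  1.0357 -0.8243] [179.9892   0.0637  -0.0068] [-0.0108  0.0044  0.0406]
lid n 2223 deg 0.08414868505305104 z at hinge 0.07770716555699589 z free 0.07795683991112938
```

View pics/s8.png

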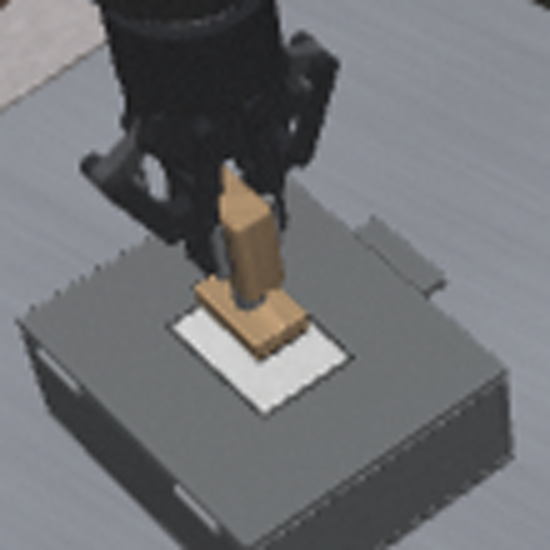

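The crop shows the stamp upright over the label with the base at (255,320), aligned with it, about 18 mm up. One last 3.5 mm correction.

move_arm(plan=[{"hand": 0, "travel": [0.0035, 0.0012, -0.0006], "delta_rot": [0, 0, 0]}, {"hand": 0, "travel": [0.0035, 0.0012, -0.0006], "delta_rot": [0, 0, 0]}, {"hand": 0, "travel": [0.0035, 0.0012, -0.0006], "delta_rot": [0, 0, 0]}, {"hand": 0, "travel": [0.0035, 0.0012, -0.0006], "delta_rot": [0, 0, 0]}, {"hand": 0, "travel": [0.0035, 0.0012, -0.0006], "delta_rot": [0, 0, 0]}])

```text
t: 15.05
ee_pos: [0.5642, -0.2462, 0.1121]
orientation: [9.8, 90.0, 86.8]
contact_force: [0.1, 0.6, -1.8]
finger_gap: 0.278
```

```bash
python3 - <<'E'
from h import *
c=cam('scene'); P=c['P']; I=c['img'].astype(int); s=r.state(); e=s['ee_pos']
d=np.linalg.norm(P[...,:2]-e[:2],axis=-1)
m=(d<.045)&(I[...,0]-I[...,2]>22)&(P[...,2]>.085)&(P[...,2]<.2)
m=cv2.morphologyEx(m.astype(np.uint8),cv2.MORPH_OPEN,np.ones((2,2),np.uint8))>0
T=P[m]; print(len(T),np.percentile(T[:,2],[0,1,2,5,95,98,99,100]))
zt=np.percentile(T[:,2],98); 
b=T[(T[:,2]<zt-.092+.020)]; print('base',len(b),cv2.minAreaRect((b[:,:2]*1000).astype(np.float32)))
h=T[abs(T[:,2]-zt)<.005]; print('top',len(h),cv2.minAreaRect((h[:,:2]*1000).astype(np.float32)))
print(e,s['finger_gap'],s['contact_force'],s['t']); go([.5645,-.2465,.1126],-13,s); lid2()
E
```

```text
395 [nan nan nan nan nan nan nan nan]
base 0 ((0.0, 0.0), (0.0, 0.0), 0.0)
top 0 ((0.0, 0.0), (0.0, 0.0), 0.0)
[ 0.5642 -0.2462  0.1121] 0.275875439984397 [-0.6231 -0.3471 -1.5922] 15.1
travel mm [-0.4648 -0.355  -0.2404] [179.9914   0.0015  -0.0019] [-0.0086  0.0012  0.0009]
lid n 2128 deg 0.2138952720944346 z at hinge 0.07761574224842001 z free 0.07825038524460427
```

```bash
python3 - <<'E'
from h import *
c=cam('scene'); P=np.nan_to_num(c['P']); I=c['img'].astype(int); s=r.state(); e=s['ee_pos']
d=np.linalg.norm(P[...,:2]-e[:2],axis=-1)
m=(d<.045)&(I[...,0]-I[...,2]>22)&(P[...,2]>.085)&(P[...,2]<.2)
T=P[m]; print(len(T),np.percentile(T[:,2],[0,1,2,5,95,98,99,100]))
zt=np.percentile(T[:,2],98)
b=T[(T[:,2]<zt-.092+.020)]; print('base',len(b),cv2.minAreaRect((b[:,:2]*1000).astype(np.float32)))
h=T[abs(T[:,2]-zt)<.005]; print('top',len(h),cv2.minAreaRect((h[:,:2]*1000).astype(np.float32)))
print(e,s['finger_gap'],s['contact_force'],s['t'])
E
```

```text
396 [0.0932 0.0976 0.0985 0.1004 0.1839 0.1848 0.1852 0.1881]
base 183 ((564.7672119140625, -244.90249633789062), (55.299659729003906, 33.13233184814453), 77.38835906982422)
top 79 ((565.6447143554688, -242.9849853515625), (37.948570251464844, 23.197763442993164), 77.66722106933594)
[ 0.5642 -0.2462  0.1121] 0.2733266218434501 [-0.1304 -0.3937 -1.2747] 15.2
```

```bash
python3 -c "
from bench import order; print(order.sign_off())"
```

```text
the job is handed in; nothing more can be done
None
```

The lid is closed and the arm is holding the wooden stamp upright over the label. I handed the job in at about 15 s of the 64 s allowed; no verdict was reported.

**What I did:** I pushed the lid down along its arc with the shut fingertips until it met the rim, with at most about 8 N reported. I then gripped the stamp across its 24 mm at 50 N and carried it over the divider with its underside at about 0.17 m, against a 0.11 m board.

**Last checks (scene camera depth):**

| Check | Result |
|---|---|
| Lid angle, measured unobstructed after closing | 0.00° |
| Stamp base against label centre | within about 0.5 mm |
| Stamp's long side against the label's | 77.4° against 76–77° |
| Gap between stamp and label | about 14.5 mm |
| Grip opening | about 23 mm, steady |

**Checks that disagreed:**
- The fingertips sit about 28 mm behind the reported TCP. The camera and the lid contact agreed on this, so I allowed for it.
- The two cameras differ by about 2 mm in y.
- The first lowering over the label stopped about 3 mm high, and I corrected it.
- With the gripper partly hiding the lid, the last lid reading was 0.2°, which is within measurement noise.
- I only checked the spindle, tub and cards by planning around them. I did not look at them again at the end.

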